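Seat the platform of a self-watering planter

TASK

The grey platform of the self-watering planter is lying loose on top of its yellow water reservoir. With a fingertip, push it round by its lugs until its wide notch stands over the locating key beside the filling spout, then press it down until it has snapped home, level, under all three clips. Only push and press: do not pinch its lugs or lift the platform, and leave the things round about where they are.

Things in the scene. Friction and masses are not known exactly. Their poses are not given: they have to be found in the camera images.
- reservoir: Round yellow plastic water reservoir, 176 mm across, rim 57 mm above its origin; fixed on a 2 mm green mat. Origin: centre of its underside; +z up, +x towards its filling spout, an open box 48 mm wide that stands out to 125 mm from the axis. Inside: centre post, seat, two narrow guide ribs (105 and 225 degrees from +x), three sprung clip lips (60, 180, 300 degrees), 60 mm high.
- key (a point): Middle of the top of the locating key: a yellow rib 12 mm wide with a rounded top, just inside the reservoir's wall at the spout (66 to 84 mm from the axis, top 57.5 mm above the reservoir's origin). It stops the platform from going down unless the notch is over it. The loose platform hides most of it; the spout shows where it is.
- platform: Grey plastic disc 160 mm across, plate 4 mm thick, 0.12 kg; its socket sits over the centre post (1 mm play), so it turns freely both ways and stays where left. Origin: centre of the plate's underside; +z up, +x towards its notch. Loose, it lies level on the clip lips, origin 59 mm above the reservoir's (plate top 63 mm); seated, 46.5 mm.
- notch (a point): Point in the middle of the platform's one wide rim notch, 74 mm from its axis, half-way through the plate. The notch is 27 mm wide at the rim and 20 mm at its floor, 18 mm deep. Two smaller slots in the rim (14 mm) meet the reservoir's guide ribs at the same time. The notch is over the key when this point lies above the key point (within about 4 mm sideways).
- lug_a (a point): Centre of one of two like upright lugs on the platform, 90 degrees anticlockwise (seen from above) of the notch, 50 mm from the axis. A lug is a flat fin 8 mm thick, 28 mm long along the radius (36 to 64 mm from the axis), its top 21 mm above the platform's origin (17 mm above the plate); this point is 12.5 mm above the platform's origin.
- lug_b (a point): Centre of the other lug, 90 degrees clockwise of the notch; same size.
- dome_top (a point): Top of the low round dome at the platform's centre, where it is pressed; 12 mm above the platform's origin, flat for 26 mm across, 48 mm across at its foot. With the notch over the key, a push of about 8 N (at most 12) here snaps the platform 12.5 mm down past the clips onto its seat.
- jade_mid (a point): Bystander: small potted jade plant, yellow pot 80 mm across, 140 mm tall with its leaves; this point is 50 mm above its foot.
- reel_mid (a point): Bystander: ribbon reel lying flat, 68 mm across, 26 mm tall; point at its centre.
- carton_mid (a point): Bystander: small closed carton, 90 x 70 x 55 mm; point at its centre.

How it is judged:
At the end, for the whole second after the job is handed in: The platform lies seated in the reservoir: its origin less than 48.5 mm above the reservoir's (2 mm off fully home), its notch point within 8 mm of the key point seen from above, level with the reservoir to 0.025 rad, and at rest (z of platform in the frame of reservoir below 0.0485 m and horizontal distance between notch and key below 0.008 m and angle between the z axis of platform and the z axis of reservoir, either way round below 0.025 rad and linear speed of platform below 0.01 m/s); the robot touches nothing.
It fails at once if the platform is lifted (more than 10 mm above where it lies loose) or taken off its centre post (z of platform in the frame of reservoir above 0.07 m or horizontal distance between platform and reservoir above 0.01 m).
It fails at once if a lug is pinched between the fingers (pressed on both faces at once) ((contact force between the fingers and platform_c0 above 1.5 N and contact force between the fingers and platform_c1 above 1.5 N) or (contact force between the fingers and platform_c2 above 1.5 N and contact force between the fingers and platform_c3 above 1.5 N)).
It fails at once if the potted plant, the ribbon reel or the carton is moved more than 20 mm (distance of any of jade_mid, reel_mid, carton_mid from where it was at the start of the episode above 0.02 m).
It also fails if it takes over 64 s, if anything falls off the work surface, if the arm or the gripper's body presses on something with over 40 N, if the wrist force passes 120 N, or if a joint passes its speed limit or range.

ROBOT

A 6-joint arm with a two-finger parallel gripper is mounted at the origin on the work surface. World frame = base frame: x ahead of the robot, y to its left, z up, the work surface at z = 0. Lengths are in m, angles in rad, forces in N, time in s.
With the tool pointing down it reaches from about 0.35 to 0.875 m from the base axis. Payload 4.2 kg.
Tool frame: the origin (TCP) lies at the very end of the fingers, on their centre line; the grasp point (between the pads) lies 19 mm behind it; x points along the fingers, z is the direction in which the jaws open and shut, and the axes are right-handed (so a half turn about x gives the same grasp; the last joint's range is limited). The gripper opens to 87 mm and grips with 3 to 60 N. Pads are 19 mm wide; open, the fingers measure 117 mm over their backs; the gripper's body (75 mm by 190 mm) begins 51 mm behind the grasp point.
Start: joints at [-1.078, 0.385, 0.008, 0, -1.194, -0.259], TCP at [0.145, -0.608, 0.223] pointing down, gripper open.
Joint ranges: [-3.14, 3.14], [-1.21, 2.06], [-1.07, 1.41], [-3.16, 2.05], [-2.99, -0.16], [-3.1, 3.1]. Speed limits (rad/s): [2.79, 2.79, 3.14, 3.14, 3.14, 3.14].

INTERFACE

Orientations are given as a unit quaternion [x, y, z, w].
In Python, from station import bot, optics gives the robot as it stands.
- The arm moves only by the tool play_rows, never from a script. Its argument "motion" is text: rows parted by semicolons, each of 5 numbers parted by spaces: the finger opening in m, from 0 to 0.087, then the shift along the tool's x, y, z in m, then the turn about the tool's x in degrees. In form: claw x y z roll; .... A call has 1 to 12 rows; each row shifts and turns the pose as measured when the row begins, along the tool's axes as they then stand; what a row does not reach is not made up. A row lasts 1/12 s, in which the tool goes at most 41.7 mm and 7.16 degrees, less where a joint would pass 70% of its speed; a pose out of reach is approached as far as the arm can. A call is refused whole if a number of a shift passes 0.0417 or a number of a turn 7.16, either way. A call with a gripper value outside its range is refused whole. The fingers move at their own pace and stop on an object; "force" is the grip in N (left out, the last holds). Time passes only in rows, so rows that do not move let the fingers close. It gives the time, the measured TCP pose, the force and the opening at its end, in the units of the state.
- bot.state(): the state, without advancing time (a new reading comes with each control period).
- optics.grab_frame(name): name is "scene" or "side" or "wrist"; returns a dict with "image" (400x640x3 uint8, blue, green, red), "range_z" (400x640 float32, m along the optical axis (not along the pixel's ray), 0 where there is no reading), "fx", "fy", "cx", "cy" (pixels), "k1" (the pictures are not rectified: a ray, as slopes to the right and down, at radius r is drawn at 1 + k1 r^2 times it, then the intrinsics apply), "view" (4x4, takes a point from world to camera coordinates). Camera axes: x right, y up, looking along -z (the intrinsics and any distortion apply to the point x, -y, -z); pixel columns grow to the right and rows downward; lengths in m; the calibration is good to about 2 mm. A picture is of the moment at which its call begins.
- bot.sign_off(): hands the job in, once; it reports no verdict.
The state is a dict: "time_s": time; "joint_positions": joint angles; "dq": joint speeds; "joint_torque": joint torques, N m; "eef_pos": TCP position; "ee_rot": TCP orientation; "force": force on the tool from outside, world axes, zero at the start; "ft_torque": the same for the moment, N m; "gripper_width": finger opening in m.
Only numpy, scipy, OpenCV 4.12 (cv2) and the standard library are available. Lean on these libraries where they do the work, as an engineer would, in place of code of your own. Each camera call takes 0.05 s, during which the arm holds its last target. There are 200 camera calls.

## Working session

There is one attempt and no reset: what is moved stays moved. The work goes in short steps, Python scripts to look and compute and a tool call to move; the robot and the scene stay as the last step left them, time stands still between calls to the robot, and variables do not carry over. Pictures are saved under pics/ and viewed, about 8 in all and at most 12, crops included, and the job is handed in when it is done.

Besides the shell and the picture viewer there is one more tool, called after "Emit:" as name(argument=value, ...) on one line, values as JSON. play_rows: Moves the arm, as the interface text tells. Its arguments: {"type":"object","properties":{"motion":{"type":"string"},"force":{"type":"number"}},"required":["motion"]}

```bash
mkdir -p pics; cat > h.py <<'E'
import numpy as np,cv2
from station import bot,optics
def pts(f):
    h,w=f["range_z"].shape
    u,v=np.meshgrid(np.arange(w),np.arange(h))
    K=np.array([[f["fx"],0,f["cx"]],[0,f["fy"],f["cy"]],[0,0,1.]])
    d=np.array([f["k1"],0,0,0,0.])
    uv=np.stack([u,v],-1).reshape(-1,1,2).astype(np.float64)
    n=cv2.undistortPoints(uv,K,d).reshape(h,w,2)
    z=f["range_z"]
    c=np.stack([n[...,0]*z,-n[...,1]*z,-z,np.ones_like(z)],-1)
    P=(c@np.linalg.inv(f["view"]).T)[...,:3]
    P[z<=0]=np.nan
    return P
def top(f,x0,x1,y0,y1,s=0.0005,zmin=-1):
    """colour ortho top view: image rows = -x, cols = -y"""
    P=pts(f);H=int((x1-x0)/s);W=int((y1-y0)/s)
    im=np.zeros((H,W,3),np.uint8);Z=np.full((H,W),-9.)
    ok=np.isfinite(P[...,0]);p=P[ok];c=f["image"][ok]
    r=((x1-p[:,0])/s).astype(int);q=((y1-p[:,1])/s).astype(int)
    m=(r>=0)&(r<H)&(q>=0)&(q<W);o=np.argsort(p[m,2])
    im[r[m][o],q[m][o]]=c[m][o];Z[r[m][o],q[m][o]]=p[m,2][o]
    return im,Z
E
python3 - <<'E'
from h import *
fs={n:optics.grab_frame(n) for n in("scene","side","wrist")}
np.save("f0.npy",fs,allow_pickle=True)
for n in fs: cv2.imwrite(f"pics/{n}0.png",fs[n]["image"])
s=bot.state();print(s["eef_pos"],s["ee_rot"],s["force"],s["gripper_width"],s["time_s"])
for n in fs: print(n,np.linalg.inv(fs[n]["view"])[:3,3])
E
```

```text
[ 0.14470556 -0.60754837  0.22171712] [-0.55438867  0.43796581  0.55535792  0.43865332] [ 0.87563673 -0.42476965 -0.10419971] 0.08691951983730359 0.15
scene [ 1.3813373  -0.49520762  0.96964567]
side [0.22322383 0.80271032 0.57352849]
wrist [ 0.07154615 -0.62438995  0.38353192]
```

View pics/scene0.png

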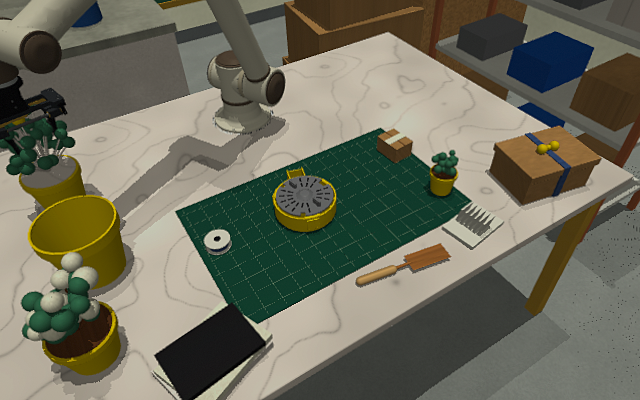

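View pics/side0.png

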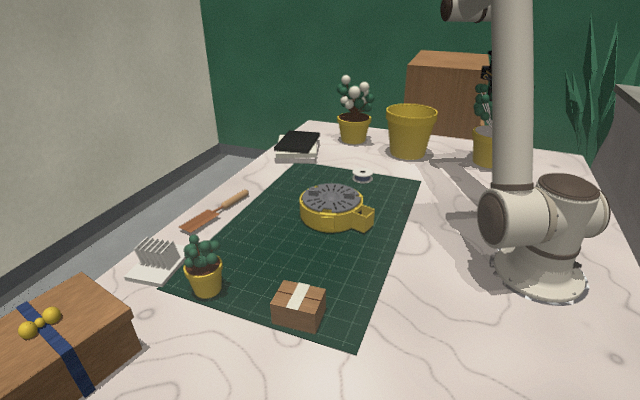

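The scene view shows the reservoir at about (305,203) with its spout at (296,175), pointing roughly at the base. The side view shows it at (332,205) with the spout at (365,215). Next I'll make an enlarged top-down rectification from both.

```bash
python3 - <<'E'
from h import *
fs=np.load("f0.npy",allow_pickle=True).item()
out=[]
P=pts(fs["scene"]);print(P[200,305],P[175,296],P[170,440],P[240,217],P[145,395])
c=P[197,305,:2]
for n in("scene","side"):
    f=fs[n]
    # rectify plane z=0.065 around c
    s=0.0006;N=400
    g=np.arange(N)
    X=c[0]+(N/2-g)[:,None]*s+0*g[None];Y=c[1]+(N/2-g)[None]*s+0*g[:,None]
    p=np.stack([X,Y,0*X+0.065,0*X+1],-1)@f["view"].T
    a=p[...,0]/-p[...,2];b=-p[...,1]/-p[...,2];r=1+f["k1"]*(a*a+b*b)
    im=cv2.remap(f["image"],(a*r*f["fx"]+f["cx"]).astype(np.float32),(b*r*f["fy"]+f["cy"]).astype(np.float32),cv2.INTER_CUBIC)
    for k in range(0,N,50): cv2.putText(im,str(k),(k,8),0,.3,(255,255,255));cv2.putText(im,str(k),(0,k+8),0,.3,(255,255,255))
    out.append(im)
    Q=pts(f);m=(abs(Q[...,2]-0.065)<0.003)&(np.hypot(Q[...,0]-c[0],Q[...,1]-c[1])<.12);q=Q[m][:,:2].astype(np.float32)
    print(n,len(q),cv2.minEnclosingCircle(q),np.nanmax(Q[...,2][(np.hypot(Q[...,0]-c[0],Q[...,1]-c[1])<.06)]))
print("c",c)
cv2.imwrite("pics/top0.png",np.hstack(out))
E
```

```text
[ 0.55795833 -0.06305319  0.06478667] [ 0.42032647 -0.01530908  0.03208846] [0.6925371  0.2993222  0.09662925] [ 0.52477792 -0.31525058  0.02623366] [0.49479301 0.30030513 0.05744873]
scene 1309 ((0.5293775796890259, -0.059519343078136444), 0.09078731387853622) 0.0832051024851681
side 1103 ((0.5370370149612427, -0.05238719284534454), 0.08293479681015015) 0.08181390213133033
c [ 0.54789855 -0.05711272]
```

View pics/top0.png

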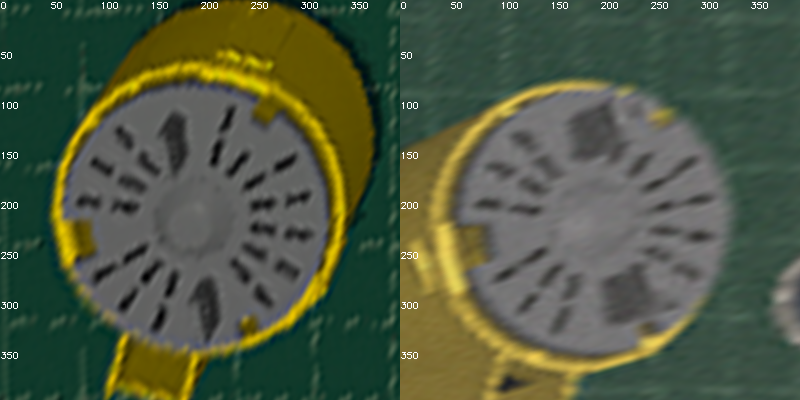

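In the rectified top view (up = +x, left = +y, 0.6 mm/px), the disc centre is at about (195,220). The notch is at the left, about (82,238), at roughly 100° world. The spout is at lower left, about (152,362), at roughly 163°. The lugs are at (175,140) and (205,308). So the platform needs about +63° anticlockwise. Next I'll refine the spout direction and check that the path is clear.

```bash
python3 - <<'E'
from h import *
from scipy.spatial.transform import Rotation as R
fs=np.load("f0.npy",allow_pickle=True).item()
c=np.array([.536,-.054])
for n in("scene","side"):
    Q=pts(fs[n]);I=cv2.cvtColor(fs[n]["image"],cv2.COLOR_BGR2HSV)
    d=Q[...,:2]-c;r=np.hypot(d[...,0],d[...,1])
    m=(I[...,0]>20)&(I[...,0]<35)&(I[...,1]>150)&(r>.095)&(r<.13)&(Q[...,2]>.02)
    a=np.degrees(np.arctan2(d[...,1],d[...,0]))[m]%360
    print(n,m.sum(),np.percentile(a,[2,25,50,75,98]).round(1),Q[m][:,2].max())
    # obstacles near path at height
    A=np.array([.145,-.608]);B=c;t=np.clip(((Q[...,:2]-A)@(B-A))/((B-A)@(B-A)),0,1)
    D=np.linalg.norm(Q[...,:2]-(A+t[...,None]*(B-A)),axis=-1)
    k=(D<.15)&(t>.15)&(Q[...,2]>.1);print("obst",k.sum(),Q[k].round(2)[::max(1,k.sum()//8)].tolist(), "t",t[k][::max(1,k.sum()//8)].round(2))
s=bot.state();M=R.from_quat(s["ee_rot"]).as_matrix();print(M.round(3))
D=np.array([.38,-.06,.24])-s["eef_pos"];print(M.T@D)
E
```

```text
scene 127 [151.1 156.9 163.5 170.  339.6] 0.0630382805352957
obst 5294 [[0.24, -0.48, 0.59], [0.27, -0.49, 0.59], [0.25, -0.54, 0.57], [0.31, -0.53, 0.57], [0.34, -0.51, 0.56], [0.35, -0.52, 0.54], [0.36, -0.54, 0.53], [0.35, -0.55, 0.16], [0.36, -0.55, 0.1]] t [0.24 0.25 0.17 0.23 0.28 0.28 0.26 0.24 0.25]
side 114 [111.1 151.2 152.5 163.1 177. ] 0.059632348411866265
obst 1366 [[0.35, -0.51, 0.55], [0.28, -0.45, 0.54], [0.22, -0.43, 0.54], [0.3, -0.48, 0.52], [0.22, -0.52, 0.51], [0.26, -0.51, 0.5], [0.33, -0.59, 0.17], [0.37, -0.52, 0.15], [0.38, -0.53, 0.1]] t [0.3  0.31 0.27 0.29 0.17 0.22 0.18 0.29 0.29]
[[-0.    -0.973 -0.232]
 [ 0.002 -0.232  0.973]
 [-1.     0.     0.002]]
[-0.01751115 -0.35567739  0.47821952]
```

Path and spout angle (163.5°) are settled. I'll push lug_b from its clockwise side with closed fingers, starting by travelling at height.

Emit:
play_rows(motion="0 0 -0.033 0.024 0;0 0 -0.033 0.024 0;0 0 -0.033 0.024 0;0 0 -0.033 0.024 0;0 0 -0.033 0.024 0;0 0 -0.033 0.024 0;0 0 -0.033 0.024 0;0 0 -0.033 0.024 0;0 0 -0.033 0.024 0;0 0 -0.033 0.024 0;0 0 -0.033 0.024 0;0 0 -0.033 0.024 0", force=10)

```text
time_s: 1.15
eef_pos: [0.4662, -0.2308, 0.2173]
ee_rot: [-0.549, 0.442, 0.554, 0.443]
force: [0.5, -1.7, -0.4]
gripper_width: 0.015
```

Emit:
play_rows(motion="0 0.013 -0.031 0.023 0;0 0.013 -0.031 0.023 0;0 0.013 -0.031 0.023 0;0 0.013 -0.031 0.023 0;0 0.013 -0.03 0.023 0;0 0 0 0 0;0 0 0 0 0")

```text
time_s: 1.73
eef_pos: [0.5977, -0.073, 0.1507]
ee_rot: [-0.552, 0.439, 0.555, 0.441]
force: [-0.4, -0.3, 0.3]
gripper_width: 0.0008
```

```bash
cat > look.py <<'E'
from h import *
import sys
from scipy.spatial.transform import Rotation as R
f=optics.grab_frame("wrist");n=sys.argv[1]
c=np.array([.536,-.054]);s=.0004;N=560
g=np.arange(N)
X=c[0]+(N/2-g)[:,None]*s+0*g[None];Y=c[1]+(N/2-g)[None]*s+0*g[:,None]
p=np.stack([X,Y,0*X+0.065,0*X+1],-1)@f["view"].T
a=p[...,0]/-p[...,2];b=-p[...,1]/-p[...,2];r=1+f["k1"]*(a*a+b*b)
im=cv2.remap(f["image"],(a*r*f["fx"]+f["cx"]).astype(np.float32),(b*r*f["fy"]+f["cy"]).astype(np.float32),cv2.INTER_CUBIC)
for k in range(0,N,50): cv2.putText(im,str(k),(k,8),0,.3,(255,255,255));cv2.putText(im,str(k),(0,k+8),0,.3,(255,255,255))
cv2.imwrite(f"pics/{n}.png",im)
st=bot.state();M=R.from_quat(st["ee_rot"]).as_matrix()
print(st["time_s"],st["eef_pos"].round(4) if hasattr(st["eef_pos"],'round') else st["eef_pos"],st["force"],st["joint_positions"]);print(M.round(3))
E
python3 look.py w1
```

```text
1.7833 [ 0.5975 -0.0732  0.1504] [ 0.23680632 -0.36473035 -0.79932683] [ 0.14373944  0.40609444 -0.14770643 -0.00664117 -1.01875112 -1.48333768]
[[-0.003 -0.974 -0.226]
 [ 0.005 -0.226  0.974]
 [-1.     0.001  0.006]]
```

View pics/w1.png

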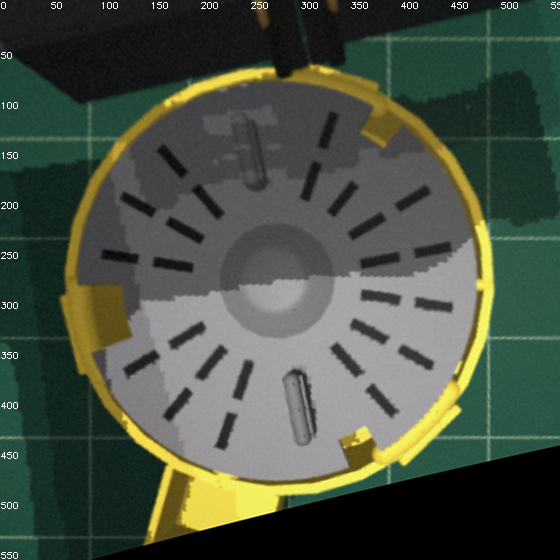

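The wrist view shows the disc centre at (277,280), lugs at (252,150) and (299,408), the notch at (100,317), and the spout at lower left with its edge pointing along about 163.5°. The lug line is at 10.3°, so the turn is +63°. I'll descend behind lug_b.

Emit:
play_rows(motion="0 0.02 0.002 0 1;0 0.02 0.002 0 1;0 0.02 0.002 0 1;0 0.016 0.001 0 0;0 0 0 0 0")

```text
time_s: 2.2
eef_pos: [0.5895, -0.0783, 0.0756]
ee_rot: [-0.54, 0.454, 0.54, 0.459]
force: [-0.4, -0.3, -0.0]
gripper_width: 0.0005
```

Emit:
play_rows(motion="0 0.005 0 0.005 0;0 0 -0.001 0.005 0;0 0 -0.001 0.004 0;0 0 0 0 0")

```text
time_s: 2.53
eef_pos: [0.5895, -0.0656, 0.0738]
ee_rot: [0.54, -0.454, -0.539, -0.46]
force: [0.3, -0.9, 0.3]
gripper_width: 0.0006
```

Emit:
play_rows(motion="0 0.003 0 0.002 0;0 0.001 -0.002 0.0062 -7;0 0 -0.002 0.0062 -7;0 0 -0.002 0.0062 -7;0 0 -0.002 0.0062 -7;0 0 0 0 0")

```text
time_s: 3.03
eef_pos: [0.5909, -0.0357, 0.0741]
ee_rot: [0.641, -0.303, -0.632, -0.312]
force: [0.6, 0.2, 0.4]
gripper_width: 0.0004
```

```bash
python3 look.py w2
```

```text
3.0833 [ 0.5911 -0.0361  0.0741] [-0.3596397  -0.17188828  0.56966194] [ 0.21106109  0.46596161 -0.27390743 -0.00312839 -0.81319195 -1.11344483]
[[ 0.017 -0.786 -0.618]
 [ 0.006 -0.618  0.786]
 [-1.    -0.017 -0.006]]
```

View pics/w2.png

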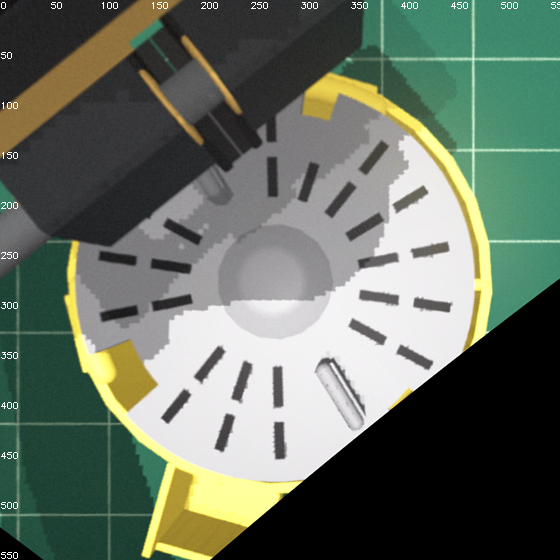

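The platform follows: lug_a is at (340,393), so it has turned to about 30° (+19.5°). The fingertip bears on lug_b alone. I'll continue.

Emit:
play_rows(motion="0 0.003 -0.0015 0.0066 -4;0 0.001 -0.0015 0.0066 -6;0 0 -0.0015 0.0066 -6;0 0 -0.0015 0.0066 -7;0 0 0 0 0")

```text
time_s: 3.5
eef_pos: [0.5793, -0.014, 0.0723]
ee_rot: [0.693, -0.172, -0.677, -0.18]
force: [-1.2, 0.4, 0.4]
gripper_width: 0.0006
```

```bash
python3 look.py w3
```

```text
3.55 [ 0.5797 -0.0142  0.0724] [0.83747887 0.1793716  0.75539516] [ 0.25508891  0.44748024 -0.31470607  0.00104529 -0.78345172 -0.76193719]
[[ 0.025 -0.485 -0.874]
 [ 0.006 -0.875  0.485]
 [-1.    -0.017 -0.019]]
```

View pics/w3.png

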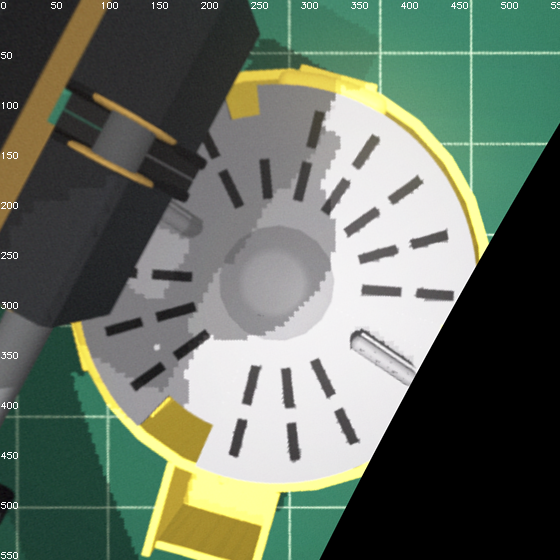

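Lug_b is now at about 55° and the notch at (180,430), at about 146°. Spout edges run from (170,465) to (143,553) and from (280,490) to (258,560), giving an axis at about 164°. About 18° is left, so I'll do most of that and check again.

Emit:
play_rows(motion="0 0 -0.0018 0.008 -6;0 0 -0.0018 0.008 -7;0 0 0 0 0")

```text
time_s: 3.8
eef_pos: [0.5686, -0.0047, 0.0728]
ee_rot: [0.709, -0.097, -0.69, -0.104]
force: [-0.8, 0.4, -0.1]
gripper_width: 0.0005
```

```bash
python3 look.py w4
```

```text
3.85 [ 0.5692 -0.0049  0.073 ] [-0.49935267 -1.09203919  0.5454831 ] [ 0.27721702  0.43020891 -0.34468704  0.00327282 -0.7670586  -0.56930512]
[[ 0.028 -0.286 -0.958]
 [ 0.006 -0.958  0.286]
 [-1.    -0.014 -0.026]]
```

View pics/w4.png

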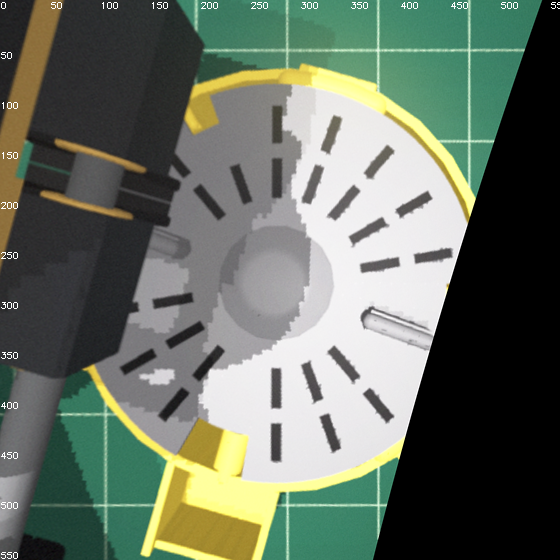

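The notch is now at about (215,447), roughly 160°, with its yellow corner just meeting the spout at (225,485). Tall features are biased by parallax, so I'll get both angles from depth points.

```bash
cat > meas.py <<'E'
from h import *
f=optics.grab_frame("wrist");Q=pts(f);I=cv2.cvtColor(f["image"],cv2.COLOR_BGR2HSV)
yel=(I[...,0]>20)&(I[...,0]<35)&(I[...,1]>130)
z=Q[...,2]
def circ(m):
    p=Q[m][:,:2];A=np.c_[2*p,np.ones(len(p))];s=np.linalg.lstsq(A,(p**2).sum(1),rcond=None)[0]
    return s[:2],np.sqrt(s[2]+s[0]**2+s[1]**2)
c=np.array([.536,-.0528])
d=Q[...,:2]-c;r=np.hypot(d[...,0],d[...,1]);a=np.degrees(np.arctan2(d[...,1],d[...,0]))%360
pl=~yel&(r<.09)&(r>.04)
print("plate z",np.nanmedian(z[pl]))
# dome centre from depth: points 3..7mm above plate, r<.03
zp=np.nanmedian(z[pl]);m=(r<.03)&(z>zp+.002)&(z<zp+.006);print("dome",circ(m),m.sum())
# rim circle
m=yel&(abs(z-.059)<.004)&(r>.078)&(r<.092)&~((a>145)&(a<185));print("rim",circ(m),m.sum())
m=yel&(r>.1)&(r<.126)&(z>.045);print("spout a",np.percentile(a[m],[1,50,99]).round(1),m.sum(),"r",r[m].max(),np.percentile(z[m],[5,95]))
for r0 in(.066,.070,.074,.078):
    m=yel&(abs(r-r0)<.002)&(a>140)&(a<185)
    print("notch r",r0,np.percentile(a[m],[1,99]).round(1),"z",[(int(t),round(float(np.median(z[m&(abs(a-t)<1)])),3)) for t in range(150,180,2) if (m&(abs(a-t)<1)).sum()>3])
E
python3 meas.py
```

```text
plate z 0.06647557095830442
dome (array([ 0.53499614, -0.05261969]), np.float64(0.013614716560519467)) 3262
rim (array([ 0.5353973 , -0.05148923]), np.float64(0.08488302176239707)) 1703
spout a [152.2 161.5 175.3] 1030 r 0.12595185059688901 [0.04551428 0.05771156]
notch r 0.066 [160.4 167.9] z []
notch r 0.07 [159.8 168.3] z [(160, 0.057), (168, 0.057)]
notch r 0.074 [159.9 168.4] z [(160, 0.057), (168, 0.057)]
notch r 0.078 [159.9 168.4] z [(160, 0.057), (168, 0.056)]
```

```bash
cat > notch.py <<'E'
from h import *
f=optics.grab_frame("wrist");Q=pts(f);z=Q[...,2]
c=np.array([.5353,-.0523]);d=Q[...,:2]-c;r=np.hypot(d[...,0],d[...,1]);a=np.degrees(np.arctan2(d[...,1],d[...,0]))%360
for r0 in(.066,.070,.074,.077):
    m=(abs(r-r0)<.0015)
    print(r0,[(t,int(round(1000*float(np.median(z[m&(abs(a-t)<.75)]))))) for t in np.arange(136,190,1.5) if (m&(abs(a-t)<.75)).sum()>1])
print(bot.state()["force"])
E
python3 notch.py
```

```text
0.066 [(np.float64(136.0), 65), (np.float64(137.5), 66), (np.float64(139.0), 157), (np.float64(140.5), 158), (np.float64(142.0), 157), (np.float64(143.5), 155), (np.float64(145.0), 153), (np.float64(146.5), 153), (np.float64(148.0), 153), (np.float64(149.5), 66), (np.float64(160.0), 56), (np.float64(161.5), 58), (np.float64(163.0), 59), (np.float64(164.5), 59), (np.float64(166.0), 59), (np.float64(167.5), 58), (np.float64(169.0), 57), (np.float64(170.5), 66), (np.float64(172.0), 65), (np.float64(173.5), 65), (np.float64(175.0), 65), (np.float64(176.5), 65), (np.float64(178.0), 65), (np.float64(179.5), 66), (np.float64(181.0), 65), (np.float64(182.5), 65), (np.float64(184.0), 65), (np.float64(185.5), 65), (np.float64(187.0), 65), (np.float64(188.5), 66)]
0.07 [(np.float64(136.0), 157), (np.float64(137.5), 158), (np.float64(139.0), 159), (np.float64(140.5), 141), (np.float64(142.0), 65), (np.float64(143.5), 65), (np.float64(145.0), 65), (np.float64(146.5), 65), (np.float64(148.0), 144), (np.float64(149.5), 150), (np.float64(160.0), 56), (np.float64(161.5), 58), (np.float64(163.0), 59),
[... 1277 characters left out ...]
140.5), 65), (np.float64(142.0), 65), (np.float64(143.5), 66), (np.float64(145.0), 65), (np.float64(146.5), 65), (np.float64(148.0), 66), (np.float64(149.5), 65), (np.float64(160.0), 57), (np.float64(161.5), 58), (np.float64(163.0), 59), (np.float64(164.5), 59), (np.float64(166.0), 59), (np.float64(167.5), 57), (np.float64(169.0), 55), (np.float64(170.5), 65), (np.float64(172.0), 66), (np.float64(173.5), 65), (np.float64(175.0), 66), (np.float64(176.5), 65), (np.float64(178.0), 65), (np.float64(179.5), 66), (np.float64(181.0), 66), (np.float64(182.5), 65), (np.float64(184.0), 65), (np.float64(185.5), 66), (np.float64(187.0), 65), (np.float64(188.5), 65)]
[-0.58814128 -0.4737248   0.39881902]
```

The notch gap spans 150.3–169.7° (centre 160.1°) and the key spans 159.6–169.4° (centre 164.5°). I need another 4.4°, or about 4.5 mm at the fingertip.

Emit:
play_rows(motion="0 0 -0.0012 0.0045 -4;0 0 0 0 0;0 0 0 0 0")

```text
time_s: 4.2
eef_pos: [0.567, -0.0036, 0.0729]
ee_rot: [0.713, -0.078, -0.692, -0.084]
force: [0.2, -0.5, -1.0]
gripper_width: 0.0005
```

```bash
sed -i 's/for r0 in(.066,.070,.074,.077)/for r0 in(.070,.074)/; s/np.arange(136,190,1.5)/np.arange(148,182,1.).tolist()/; s/<.75/<.5/g' notch.py; python3 notch.py; python3 -c "
from station import bot
s=bot.state();print(s['eef_pos'],s['ee_rot'],s['time_s'])"
```

```text
0.07 [(148.0, 66), (149.0, 65), (150.0, 65), (151.0, 66), (152.0, 145), (153.0, 151), (160.0, 56), (161.0, 57), (162.0, 58), (163.0, 59), (164.0, 59), (165.0, 59), (166.0, 59), (167.0, 58), (168.0, 57), (169.0, 54), (172.0, 65), (173.0, 65), (174.0, 65), (175.0, 65), (176.0, 65), (177.0, 66), (178.0, 66), (179.0, 66), (180.0, 65), (181.0, 66)]
0.074 [(148.0, 66), (149.0, 66), (150.0, 65), (151.0, 65), (152.0, 65), (160.0, 56), (161.0, 57), (162.0, 59), (163.0, 59), (164.0, 59), (165.0, 59), (166.0, 59), (167.0, 58), (168.0, 57), (169.0, 50), (172.0, 66), (173.0, 65), (174.0, 66), (175.0, 66), (176.0, 65), (177.0, 66), (178.0, 65), (179.0, 65), (180.0, 65), (181.0, 65)]
[ 0.20396616 -0.82850121  1.26385301]
[ 0.56698316 -0.00355801  0.07282403] [ 0.71250486 -0.0776026  -0.69229613 -0.08390904] 4.25
```

Emit:
play_rows(motion="0 0 -0.001 0.0045 -2;0 0 0 0 0;0 0 0 0 0")

```text
time_s: 4.5
eef_pos: [0.5639, -0.0022, 0.0727]
ee_rot: [0.714, -0.068, -0.693, -0.074]
force: [1.0, 0.8, 1.1]
gripper_width: 0.0003
```

```bash
python3 notch.py
```

```text
0.07 [(148.0, 158), (149.0, 156), (150.0, 65), (151.0, 65), (152.0, 66), (153.0, 66), (154.0, 150), (155.0, 147), (156.0, 65), (160.0, 56), (161.0, 58), (162.0, 59), (163.0, 59), (164.0, 60), (165.0, 59), (166.0, 59), (167.0, 58), (168.0, 57), (169.0, 54), (175.0, 65), (176.0, 65), (177.0, 65), (178.0, 65), (179.0, 66), (180.0, 65), (181.0, 65)]
0.074 [(148.0, 65), (149.0, 65), (150.0, 65), (151.0, 66), (152.0, 66), (153.0, 65), (154.0, 144), (155.0, 66), (156.0, 65), (160.0, 55), (161.0, 57), (162.0, 59), (163.0, 59), (164.0, 59), (165.0, 59), (166.0, 59), (167.0, 58), (168.0, 57), (169.0, 49), (176.0, 65), (177.0, 65), (178.0, 65), (179.0, 66), (180.0, 65), (181.0, 65)]
[-0.48041217 -0.16970375  0.62687676]
```

The notch centre is now about 165.5° and the key about 164.3°, a difference of about 1.6 mm, within tolerance. I'll back off and rise.

Emit:
play_rows(motion="0 0 0 -0.005 0;0 0 0 -0.006 0;0 -0.02 0 0 0;0 -0.025 0 0 0;0 0 0 0 0")

```text
time_s: 4.97
eef_pos: [0.5756, -0.0057, 0.118]
ee_rot: [0.713, -0.07, -0.694, -0.075]
force: [0.1, -0.8, -0.1]
gripper_width: 0.0
```

```bash
cat > go.py <<'E'
from h import *
from scipy.spatial.transform import Rotation as R
s=bot.state();M=R.from_quat(s["ee_rot"]).as_matrix()
print(np.round(s["eef_pos"],4),M.round(3).tolist(),(M.T@(np.array([.5353,-.0523,.085])-s["eef_pos"])).round(4),s["force"])
E
python3 notch.py;python3 go.py
```

```text
0.07 [(148.0, 65), (149.0, 65), (150.0, 65), (151.0, 65), (152.0, 65), (153.0, 65), (154.0, 65), (155.0, 66), (156.0, 64), (160.0, 56), (161.0, 57), (162.0, 58), (163.0, 59), (164.0, 59), (165.0, 59), (166.0, 59), (167.0, 59), (168.0, 57), (169.0, 54), (175.0, 65), (176.0, 65), (177.0, 65), (178.0, 66), (179.0, 66), (180.0, 65), (181.0, 65)]
0.074 [(148.0, 66), (149.0, 65), (150.0, 65), (151.0, 65), (152.0, 65), (153.0, 65), (154.0, 65), (155.0, 65), (160.0, 56), (161.0, 57), (162.0, 58), (163.0, 59), (164.0, 59), (165.0, 59), (166.0, 59), (167.0, 58), (168.0, 57), (169.0, 51), (176.0, 66), (177.0, 65), (178.0, 65), (179.0, 65), (180.0, 66), (181.0, 65)]
[-0.31276429 -0.40817368 -0.86235165]
[ 0.5743 -0.0057  0.1159] [[0.024, -0.204, -0.979], [0.004, -0.979, 0.204], [-1.0, -0.009, -0.022]] [0.0298 0.0539 0.0293] [-0.31276429 -0.40817368 -0.86235165]
```

Emit:
play_rows(motion="0 0 0.028 0.015 0;0 0 0.026 0.014 0;0 0.015 0 0 0;0 0.01 0 0 0;0 0 0 0 0")

```text
time_s: 5.43
eef_pos: [0.536, -0.0541, 0.0876]
ee_rot: [0.712, -0.071, -0.695, -0.076]
force: [-1.4, -0.5, 0.7]
gripper_width: 0.0002
```

```bash
python3 go.py
```

```text
[ 0.536  -0.0541  0.0876] [[0.025, -0.206, -0.978], [0.005, -0.978, 0.207], [-1.0, -0.01, -0.023]] [ 0.0026 -0.0016  0.0011] [-1.44869689 -0.52743628  0.68602827]
```

Emit:
play_rows(motion="0 0.008 -0.001 0 0;0 0.004 0 0 0;0 0.003 0 0 0;0 0.003 0 0 0;0 0 0 0 0")

```text
time_s: 5.85
eef_pos: [0.5415, -0.0521, 0.0698]
ee_rot: [0.713, -0.07, -0.693, -0.074]
force: [-0.2, 0.7, -0.4]
gripper_width: 0.0002
```

Emit:
play_rows(motion="0 0.003 0 0.002 0;0 0.003 0 0.002 0;0 0 0 0 0")

```text
time_s: 6.1
eef_pos: [0.5404, -0.0511, 0.0653]
ee_rot: [0.715, -0.069, -0.692, -0.072]
force: [-0.9, 0.7, 0.0]
gripper_width: 0.0004
```

```bash
cat > plate.py <<'E'
from h import *
c=np.array([.5353,-.0523])
for n in("scene","side","wrist"):
    Q=pts(optics.grab_frame(n));z=Q[...,2];d=Q[...,:2]-c;r=np.hypot(d[...,0],d[...,1]);a=np.degrees(np.arctan2(d[...,1],d[...,0]))%360
    print(n,[(t,round(1000*float(np.median(z[k])),1)) for t in range(0,360,30) for k in [(r>.03)&(r<.07)&(abs(a-t)<12)&(z<.1)] if k.sum()>15],"tip" ,round(1000*float(np.nanmedian(z[(r<.012)&(z<.1)])),1) if ((r<.012)&(z<.1)).any() else None)
s=bot.state();print(s["eef_pos"],s["force"])
E
python3 plate.py
```

```text
scene [(0, 52.1), (30, 53.7), (60, 55.3), (180, 57.8), (210, 56.9), (240, 55.7), (270, 55.4), (300, 53.0), (330, 52.0)] tip None
side [(0, 53.0), (30, 53.9), (60, 55.6), (90, 56.8), (120, 57.9), (150, 58.3), (180, 58.5), (210, 57.6), (240, 55.8), (270, 54.9), (330, 52.6)] tip 75.2
wrist [(60, 70.6), (90, 57.0), (180, 59.2), (210, 58.3), (240, 56.9), (270, 55.4), (300, 54.1), (330, 53.5)] tip 77.4
[ 0.54038688 -0.05103667  0.06528798] [-0.60262014  0.07357659  0.88934571]
```

The platform is going down but is tilted: the plate top is at 52.5 mm at the far (+x) side, already home, and about 58.5 mm at the spout side. My press point drifted 5 mm to +x, so I'll raise, shift towards the spout side and press again.

Emit:
play_rows(motion="0 -0.008 0 0.003 0;0 0 0 0.005 0;0 0 0 0.004 0;0 0 0 0 0")

```text
time_s: 6.58
eef_pos: [0.5266, -0.0479, 0.073]
ee_rot: [0.715, -0.069, -0.692, -0.073]
force: [-0.8, -1.0, 0.4]
gripper_width: 0.0006
```

```bash
python3 go.py; python3 plate.py | head -2
```

```text
[ 0.5266 -0.0479  0.073 ] [[0.032, -0.2, -0.979], [0.002, -0.98, 0.2], [-0.999, -0.008, -0.031]] [-0.0117  0.0024 -0.0097] [-0.75568308 -0.96581601  0.37347696]
scene [(0, 52.6), (30, 53.7), (60, 56.8), (90, 56.5), (180, 58.1), (210, 57.3), (240, 55.8), (270, 55.5), (300, 53.2), (330, 52.3)] tip 62.5
side [(0, 52.7), (30, 53.3), (60, 55.1), (90, 57.2), (120, 58.1), (150, 58.4), (180, 58.5), (210, 57.4), (240, 56.1), (300, 52.9), (330, 52.6)] tip 62.6
```

Emit:
play_rows(motion="0 0.005 0 0 0;0 0.003 0 0.001 0;0 0.003 0 0.001 0;0 0.003 0 0.001 0;0 0 0 0 0")

```text
time_s: 7.15
eef_pos: [0.5267, -0.0475, 0.0601]
ee_rot: [0.716, -0.069, -0.691, -0.072]
force: [-1.9, 1.4, 2.5]
gripper_width: 0.0004
```

```bash
python3 plate.py
```

```text
scene [(0, 51.2), (30, 51.0), (60, 52.1), (180, 51.3), (210, 51.2), (240, 51.6), (270, 52.4), (300, 50.6), (330, 50.8)] tip 56.5
side [(0, 51.5), (30, 51.2), (60, 51.3), (90, 52.0), (120, 51.3), (150, 51.4), (180, 51.4), (210, 51.2), (240, 51.6), (300, 51.5), (330, 51.2)] tip 72.9
wrist [(0, 52.1), (90, 52.2), (180, 52.3), (210, 52.3), (240, 52.3), (270, 52.4), (300, 52.4), (330, 52.4)] tip 66.2
[ 0.52669312 -0.04751848  0.05999266] [-2.34856022  0.29577776  5.76078581]
```

It's level now at about 52 mm all round (fully home is 52.5). I'll give it a small extra press at the centre, then retreat and check.

Emit:
play_rows(motion="0 0.001 0 0 0;0 -0.015 0 0 0;0 -0.03 0 0 0;0 -0.04 0 0 0;0 -0.04 0 0 0;0 0 0 0 0;0 0 0 0 0")

```text
time_s: 7.88
eef_pos: [0.5203, -0.0479, 0.1862]
ee_rot: [0.713, -0.07, -0.694, -0.071]
force: [-0.6, -0.3, -1.5]
gripper_width: 0.0004
```

```bash
python3 plate.py; python3 look.py w5
python3 - <<'E'
from h import *
P=pts(optics.grab_frame("scene"));print(P[170,440],P[240,217],P[145,395])
E
```

```text
scene [(0, 50.9), (30, 50.7), (60, 52.2), (90, 50.9), (120, 51.1), (150, 50.9), (180, 51.1), (210, 51.1), (240, 51.3), (270, 52.9), (300, 50.8), (330, 51.1)] tip 58.8
side [(0, 51.4), (30, 51.6), (60, 51.5), (90, 51.7), (120, 51.5), (150, 51.2), (180, 51.4), (210, 51.3), (240, 51.8), (270, 51.6), (300, 51.2), (330, 51.4)] tip 58.8
wrist [(0, 52.4), (30, 52.4), (60, 52.4), (90, 52.4), (120, 52.4), (150, 52.4), (180, 52.3), (210, 52.3), (240, 52.3), (270, 52.4), (300, 52.4), (330, 52.3)] tip 59.7
[ 0.51980137 -0.04814937  0.18455688] [-1.08768849  0.0020882  -0.59002841]
8.0833 [ 0.5195 -0.0482  0.184 ] [-0.37508291 -0.48029206 -0.71686178] [ 0.22305203  0.23141082 -0.32056329  0.00826311 -0.99759925 -0.42717677]
[[ 0.022 -0.198 -0.98 ]
 [-0.002 -0.98   0.198]
 [-1.    -0.002 -0.022]]
[0.69530675 0.29612741 0.10013963] [ 0.5270066  -0.3157188   0.02868832] [0.49338534 0.30156826 0.05600033]
```

View pics/w5.png

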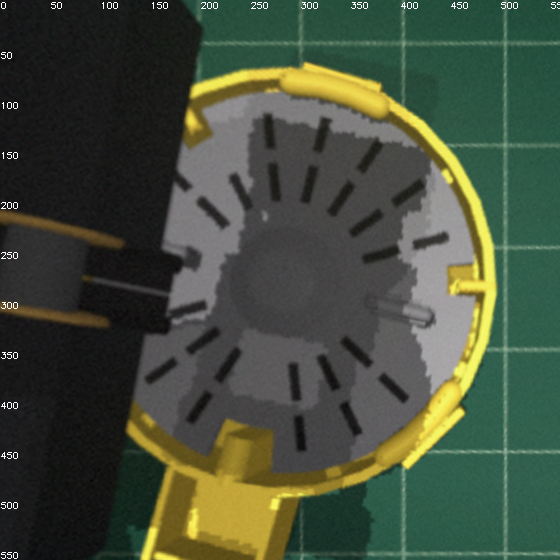

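The platform is seated and level. The key stands in the middle of the notch at (243,450), clips cover the rim at (335,92) and (430,425), and the arm is clear. I'll hand in now.

```bash
python3 -c "
from station import bot
print(bot.sign_off())"
```

```text
the job is handed in; nothing more can be done
None
```

The platform is seated level in the reservoir, and I handed the job in at about 8 s. No verdict was reported.

**What I did:** I pushed lug_b anticlockwise by about 65° with the closed fingertips. That put the notch about 1.6 mm off the key, inside the 4 mm tolerance.

**One correction:** the first press had drifted about 5 mm off centre and seated only the far side, leaving the spout side about 6 mm high. I raised the tool and pressed again towards the spout side, and that side went home too.

**Last checks:**
- **Seating:** the wrist camera put the plate top at 52.3–52.4 mm all round, where fully home is 52.5 mm. The scene and side cameras read about 1 mm lower, within the calibration error.
- **Notch and clips:** the last picture shows the key standing in the notch, and two clips over the rim. The gripper hid the third clip, but the level plate suggests it is engaged.
- **Bystanders:** spot checks on the plant, reel and carton agree with the start to within about 5 mm.
- **Robot:** the tool was held about 12 cm above the platform, touching nothing.

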